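# Turn the circuit board over in its holder

### The job

Turn the circuit board over in its holder, so that its solder side faces up and the board lies level, ready for soldering. Push it over gently with a finger, say one long edge down and then the raised edge on over and down; do not pick up, tip or shift the holder, and leave the other things on the bench where they are.

Things in the scene. Friction and masses are not known exactly. Their poses are not given: they have to be found in the camera images.
- holder: Board holder, 1.3-1.8 kg, loose on the bench: two dark cross feet (180 mm along its x, at y = +-122 mm), a low rail along its y (top 30 mm high), two grey uprights at y = +-112 mm, 150 mm high, black knobs outside them (to y = +-147 mm). Origin: underside centre, z up. The board turns between the uprights about the holder's y axis, 135 mm above the bench, with free space below it.
- board (a joint): Angle of the board about the holder's +y axis, rad. 0 = level, component side up; pi or -pi = level, solder side up; positive: its +x edge goes down. It turns either way (stops at +-6), balanced, with 0.07 N m of friction, so it stays where it is left; about 1.5 N at a long edge turns it. It starts within 0.4 rad of 0.
- board_center (a point): Centre of the green board, on the turning axis. Board 100 mm along its x, 160 along its y (the turning axis), 2.4 thick, in dark jaws at the middle 56 mm of its short edges. Its z points out of the component side, with parts up to 18 mm high, all within 31 mm of the axis; the margins along both long edges are bare. The other, solder side is flat with rows of bright joints.
- edge_plus (a point): Middle of the board's long edge at its x = +50 mm, at mid-thickness; it moves as the board turns, in a circle of 50 mm radius about the turning axis.
- edge_minus (a point): Middle of the opposite long edge, at the board's x = -50 mm, at mid-thickness.
- multimeter: Bystander: dark grey multimeter lying on its back, 180 x 88 x 47 mm. Origin: centre of its underside.
- screwdriver: Bystander: screwdriver lying on the bench, 190 mm long, under 35 mm high.
- solder_reel: Bystander: reel of solder wire standing on its end, 56 mm across, 44 mm high. Origin: centre of its underside.
- servo: Bystander: small black servo motor, 54 x 20 x 44 mm. Origin: centre of its underside.

How it is judged (in metres and radians):
At the end, for the whole second after the job is handed in: The board lies with its solder side up, within 0.16 rad (9 degrees) of level, and at rest; the holder stands upright on its feet within 30 mm of where it was (angle between board_center's own z axis and vertical above 2.98 rad and velocity of joint board between -0.05 and 0.05 rad/s and distance of holder from where it was at the start of the episode below 0.03 m and angle between holder's own z axis and vertical below 0.03 rad and linear speed of holder below 0.01 m/s); the robot touches nothing.
It fails at once if the holder is lifted or tipped (origin more than 12 mm up, or tilted more than 0.12 rad) (height (world z) of holder above 0.012 m or angle between holder's own z axis and vertical above 0.12 rad).
It fails at once if the holder is shifted more than 30 mm (distance of holder from where it was at the start of the episode above 0.03 m).
It fails at once if the board or holder is pushed harder than 30 N (contact force between the fingers and holder above 30 N).
It fails at once if the board or holder is pushed by the arm or the gripper's body instead of the fingers (over 5 N) (contact force between the arm and holder above 5 N).
It fails at once if another thing on the bench is moved more than 20 mm (distance of any of multimeter, screwdriver, solder_reel, servo from where it was at the start of the episode above 0.02 m).
It also fails if it takes over 40 s, if anything falls off the work surface, if the arm or the gripper's body presses on something with over 40 N, if the wrist force passes 120 N, or if a joint passes its speed limit or range.

### The arm

A 6-joint arm with a two-finger parallel gripper is mounted at the origin on the work surface. World frame = base frame: x ahead of the robot, y to its left, z up, the work surface at z = 0. Lengths are in m, angles in degrees, forces in N, time in s.
With the tool pointing down it reaches from about 0.325 to 0.775 m from the base axis. Payload 5.5 kg.
Tool frame: the origin (TCP) lies at the centre of the arm's flange, where the gripper is bolted on; the fingertips stand 182 mm ahead of it and the grasp point (between the pads) lies 163 mm ahead of it; z points along the fingers, y is the direction in which the jaws open and shut (so a half turn about z gives the same grasp; the last joint's range is limited). The gripper opens to 88 mm and grips with 3 to 60 N. Pads are 20 mm wide; open, the fingers measure 115 mm over their backs; the gripper's body (75 mm by 178 mm) begins 61 mm behind the grasp point.
Start: joints at [-76.358, 5.22, 70.514, -0, 104.267, -3.249], TCP at [0.174, -0.574, 0.405] pointing down, gripper open.
Joint ranges: [-164.24, 164.24], [-49.07, 125.15], [9.68, 141.18], [-86.29, 266.29], [3.28, 154.24], [-151.56, 151.56]. Speed limits (degrees/s): [147.25, 147.25, 172.46, 180, 180, 180].

### API

Orientations are given as [roll, pitch, yaw] about the fixed x, y, z axes, in that order (R = Rz(yaw) Ry(pitch) Rx(roll)).
In Python, from station import r gives the robot as it stands. The module is installed in compiled form; this text tells all that it offers. Calls block until the motion is done:
- r.reach(position, orientation): joint-space move of the TCP to a pose.
- r.servo_line(position, rotation=None, speed=0.15): straight line of the TCP; rotation=None keeps the orientation; speed is the mean speed in m/s.
- r.move_joints(angles): joint-space move.
- r.let_go() and r.grab(squeeze=None): open the fingers fully, or close them until they stop; squeeze is the grip in N (None keeps the last).
- r.wait(seconds).
- r.inverse_kinematics(position, orientation): joint angles nearest the present ones, or None.
- r.sense(): the state.
- r.snapshot(name): name is "scene" or "side" or "wrist"; returns a dict with "frame" (480x640x3 uint8, red, green, blue), "fx", "fy", "cx", "cy" (pixels), "R" (3x3) and "t" (3): a world point X has camera coordinates R X + t. Camera axes: x right, y down, z forward; pixel columns grow to the right and rows downward; lengths in m; the calibration is good to about 2 mm. A picture is of the moment at which its call begins. There is no depth.
A pose or a line that the arm cannot do raises r.IKError and nothing moves.
- r.hand_in(): hands the job in, once; it reports no verdict.
The state is a dict: "clock": time; "joints": joint angles; "joint_vel": joint speeds; "joint_torque": joint torques, N m; "tcp_pos": TCP position; "orientation": TCP orientation; "contact_force": force on the tool from outside, world axes, zero at the start; "torque": the same for the moment, N m; "opening": finger opening in m.
Only numpy, scipy, OpenCV 4.12 (cv2) and the standard library are available. Lean on these libraries where they do the work, as an engineer would, in place of code of your own. Each camera call takes 0.05 s, during which the arm holds its last target.

## Working session

There is one attempt and no reset: what is moved stays moved. The work goes in short steps, each a Python script; the robot and the scene stay as the last script left them, time stands still between calls to the robot, and variables do not carry over. Pictures are saved under pics/ and viewed, and the job is handed in when it is done.

```bash
mkdir -p pics; python3 - <<'E'
from station import r
import cv2
for n in ["scene","side","wrist"]:
    s=r.snapshot(n); cv2.imwrite(f"pics/{n}0.png",s["frame"][:,:,::-1])
    print(n,s["fx"],s["cx"],s["cy"],s["R"],s["t"])
print(r.sense())
E
```

```text
scene 572.2097523192865 322.0775430346488 231.4472504498336 [[-0.69669036  0.71725159  0.01314157]
 [ 0.4854148   0.48482962 -0.7275388 ]
 [-0.52819979 -0.50049016 -0.68594066]] [ 0.38740415 -0.23992726  1.57732458]
side 548.5713831028846 325.27438809933045 244.9796825243313 [[-0.99587462 -0.08941629 -0.01544224]
 [-0.05100539  0.69237178 -0.7197359 ]
 [ 0.07504789 -0.71597908 -0.6940762 ]] [0.58799722 0.08481886 1.26655058]
wrist 386.9410802080929 323.50820132908234 244.136061982325 [[ 0.29071167 -0.95680801 -0.00227155]
 [-0.91568738 -0.27890475  0.28935923]
 [-0.27749478 -0.08204008 -0.95721788]] [-0.59883443 -0.03495615  0.39191439]
{'clock': 0.15, 'joints': array([-7.63587810e+01,  5.25455204e+00,  7.05664526e+01,  3.22370993e-04,
        1.04267141e+02, -3.24825659e+00]), 'joint_vel': array([-0.09193722, -0.23554072, -0.1444353 ,  0.0173361 , -0.01903954,
        0.02037034]), 'joint_torque': array([ 1.62258399e-03, -4.47046173e+01, -4.06907415e+01,  6.98640780e-02,
        2.74632237e-02, -1.07120736e-04]), 'tcp_pos': array([ 0.1743312 , -0.57416869,  0.40374812]), 'orientation': array([-1.79912014e+02, -5.30659440e-03,  1.68895508e+01]), 'contact_force': array([-0.43995847, -0.74658044,  0.48973213]), 'torque': array([ 0.05583217, -0.03888093,  0.05554362]), 'opening': 0.0876945939225639}
```

View pics/scene0.png

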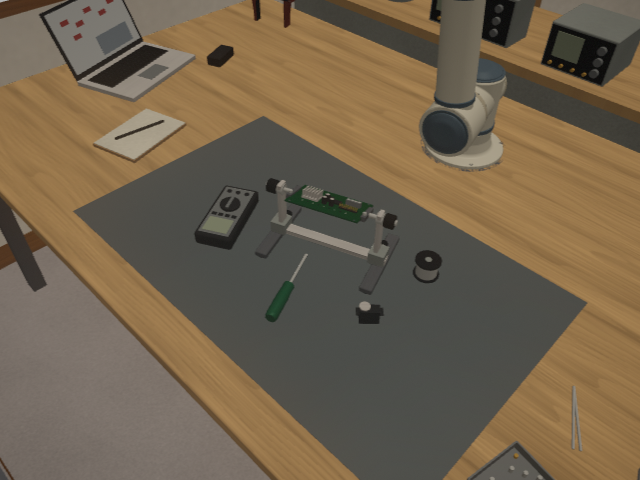

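View pics/side0.png

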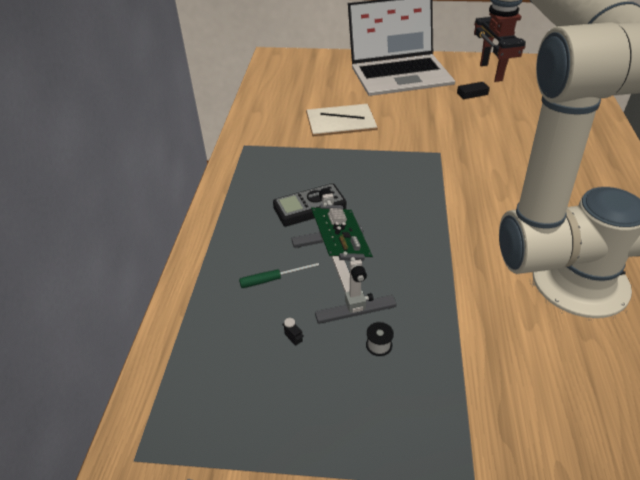

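View pics/wrist0.png

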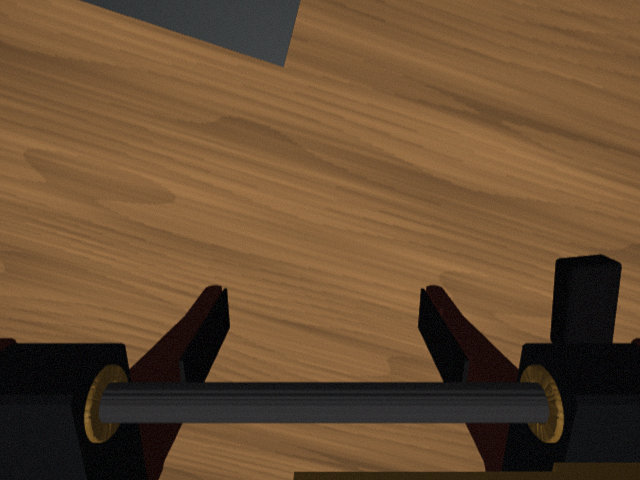

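The scene view shows the holder near (330,225) and the board near (335,203). The side view shows the board near (342,230). I'll enlarge both crops to get exact pixel positions.

```bash
python3 - <<'E'
import cv2
a=cv2.imread("pics/scene0.png")[165:305,240:440]; cv2.imwrite("pics/sc1.png",cv2.resize(a,None,fx=4,fy=4,interpolation=cv2.INTER_CUBIC))
a=cv2.imread("pics/side0.png")[180:340,270:410]; cv2.imwrite("pics/si1.png",cv2.resize(a,None,fx=3.75,fy=3.75,interpolation=cv2.INTER_CUBIC))
E
```

```text
(no output)
```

View pics/sc1.png

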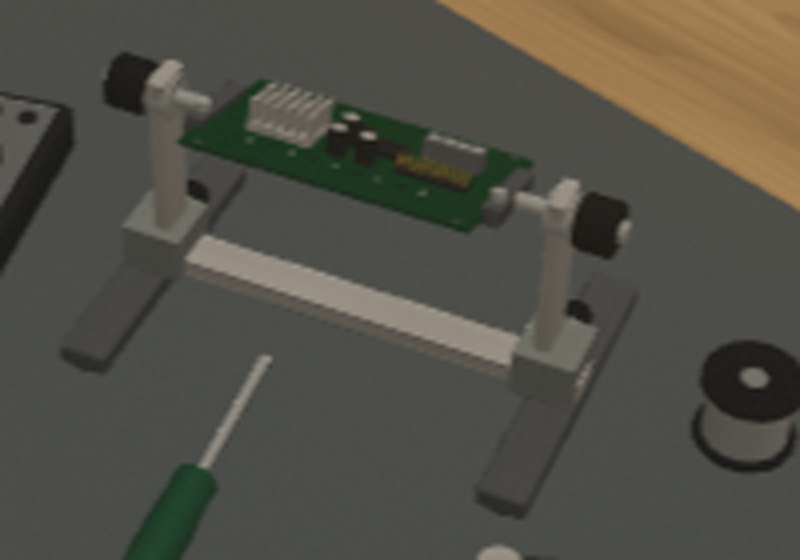

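View pics/si1.png

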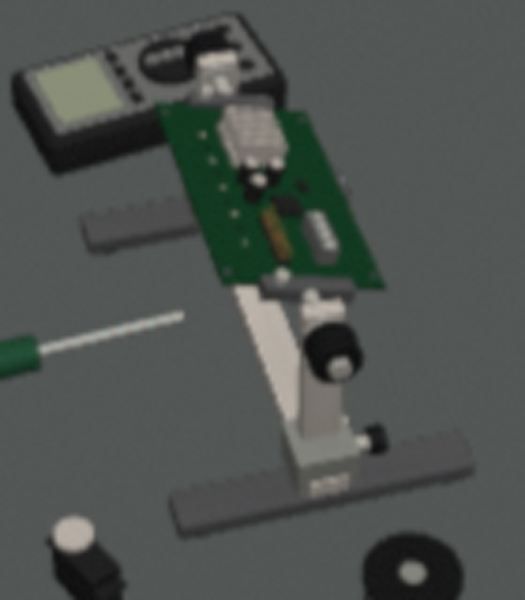

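```bash
cat >h.py <<'E'
import numpy as np, cv2, json
def P(s): return np.array([[s["fx"],0,s["cx"]],[0,s["fy"],s["cy"]],[0,0,1]])@np.c_[s["R"],np.reshape(s["t"],3)]
def tri(s1,p1,s2,p2):
    X=cv2.triangulatePoints(P(s1),P(s2),np.array(p1,float).reshape(2,1),np.array(p2,float).reshape(2,1))[:,0]; X=X[:3]/X[3]
    e=[np.linalg.norm(proj(s,X)-p) for s,p in((s1,p1),(s2,p2))]
    return X,e
def proj(s,X):
    q=P(s)@np.r_[X,1]; return q[:2]/q[2]
def ray(s,p,z):
    R=np.array(s["R"]);C=-R.T@np.array(s["t"]); d=R.T@np.array([(p[0]-s["cx"])/s["fx"],(p[1]-s["cy"])/s["fy"],1]); return C+d*(z-C[2])/d[2]
E
python3 - <<'E'
from station import r
from h import *
np.set_printoptions(precision=4,suppress=True)
sc=r.snapshot("scene"); si=r.snapshot("side")
f=lambda p:np.array(p)/4+[240,165]; g=lambda p:np.array(p)/3.75+[270,180]
pts=dict(A=((182,143),(160,105)),D=((468,230),(225,287)),C=((532,162),(383,288)),B=((262,80),(302,112)),
 knob=((625,230),(340,368)),footnear=((482,490),(172,495)),footfar=((632,285),(470,438)))
o={}
for k,(a,b) in pts.items():
    o[k],e=tri(sc,f(a),si,g(b)); print(k,o[k],np.round(e,2))
print("center",sum(o[k] for k in"ABCD")/4)
u=(o["C"]+o["D"]-o["A"]-o["B"])/2; v=(o["A"]+o["D"]-o["B"]-o["C"])/2
print("ydir",u,np.linalg.norm(u),"xdir(near +x world)",v,np.linalg.norm(v),np.degrees(np.arctan2(u[1],u[0])), "tilt",np.degrees(np.arcsin(v[2]/np.linalg.norm(v))))
for n,p in (("reel top",(750,380)),("sd tip",(265,358))): print(n,ray(sc,f(p),.044 if n[0]=='r' else .01))
print("servo",ray(sc,(370,308),.04),"servo2",ray(sc,(370,318),0),"sd end",ray(sc,(272,315),.015),"mm",[ray(sc,p,.047) for p in ((196,232),(230,240),(258,195),(226,186))])
E
```

```text
A [ 0.6215 -0.0445  0.1445] [1.04 1.02]
D [0.5691 0.1054 0.145 ] [0.27 0.28]
C [0.4822 0.0748 0.1186] [0.67 0.72]
B [ 0.5365 -0.0722  0.1213] [0.74 0.76]
knob [0.5037 0.1525 0.1343] [0.7  0.76]
footnear [0.5981 0.1497 0.0134] [1.09 1.12]
footfar [0.4284 0.109  0.0235] [3.33 3.7 ]
center [0.5523 0.0159 0.1324]
ydir [-0.0534  0.1485 -0.001 ] 0.15778617849034415 xdir(near +x world) [0.0859 0.0292 0.0248] 0.09405040843920119 109.77545182970316 tilt 15.26654339196609
reel top [0.4655 0.2175 0.044 ]
sd tip [0.6093 0.0034 0.01  ]
servo [0.6445 0.2139 0.04  ] servo2 [0.637  0.2112 0.    ] sd end [0.7762 0.0771 0.015 ] mm [array([ 0.7553, -0.1884,  0.047 ]), array([ 0.7192, -0.1169,  0.047 ]), array([ 0.5776, -0.1882,  0.047 ]), array([ 0.6092, -0.2668,  0.047 ])]
```

The triangulated board centre is about (0.552, 0.016, 0.133). The axis lies at yaw ≈19.8°, the far edge is up by about 15°, and the knob and foot points agree with this. My plan has two pushes:
1. Press the near (robot-side) edge down to about 45°.
2. From the far side, pull the raised edge over toward the robot and press it down flat.

```bash
cat >>h.py <<'E'
C0=np.array([0.5525,0.0155,0.135]); YAW=19.8
ex=np.array([np.cos(np.radians(YAW)),np.sin(np.radians(YAW)),0])
def tcp(x,z,y=0.0):
    "tool centre for fingertip at x along board cross direction, z rel. axis"
    return list(C0+x*ex+y*np.array([-ex[1],ex[0],0])+np.array([0,0,z+0.182]))
OR=[180,0,YAW]
def rep(r,tag,f0=None):
    s=r.sense(); print(tag,round(s["clock"],2),np.round(s["tcp_pos"],4),"F",np.round(s["contact_force"]-(0 if f0 is None else f0),2),round(s["opening"],4)); return s
def shots(r,n):
    out=[]
    for c in ("scene","side","wrist"):
        f=r.snapshot(c)["frame"][:,:,::-1]
        if c=="scene": f=f[120:300,230:430]
        if c=="side": f=f[150:330,250:450]
        out.append(cv2.resize(f,(400,300) if c=="wrist" else (400,360),interpolation=cv2.INTER_CUBIC))
    out[2]=cv2.copyMakeBorder(out[2],0,0,200,200,cv2.BORDER_CONSTANT)
    im=np.vstack([np.hstack(out[:2]),out[2]]); cv2.imwrite(f"pics/{n}.png",cv2.resize(im,None,fx=.9,fy=.9))
E
python3 - <<'E'
from station import r
from h import *
r.grab(5)
r.reach(tcp(-0.056,0.10),OR); rep(r,"above")
r.servo_line(tcp(-0.052,0.03),speed=.15); r.wait(.2)
rep(r,"near")
shots(r,"n1")
E
```

```text
above 3.93 [ 0.4999 -0.0042  0.4169] F [ 0.3  -0.93  0.29] 0.0008
near 4.75 [ 0.5037 -0.0022  0.3485] F [ 0.81 -0.3   1.65] 0.0006
```

View pics/n1.png

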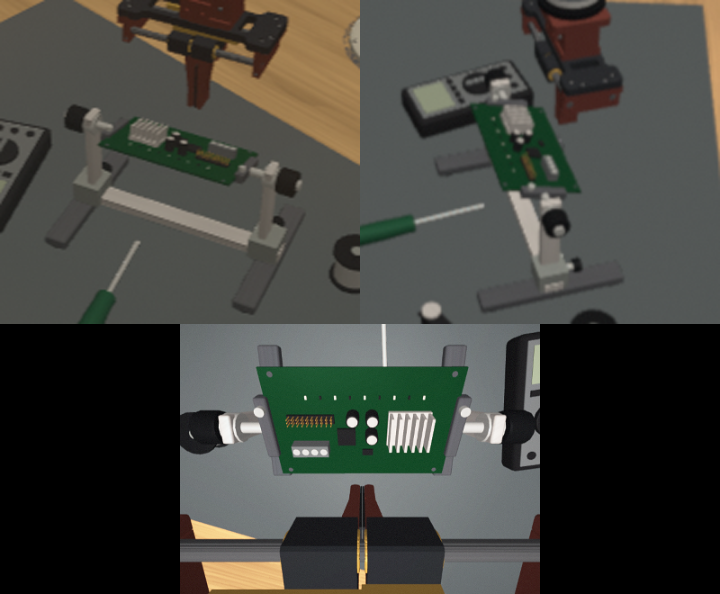

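The wrist view shows the closed fingers centred on the board's near long edge, in the same direction as the axis, with bare margin under them. Next I push that edge down.

```bash
python3 - <<'E'
from station import r
from h import *
f0=r.sense()["contact_force"]
for ph,s in ((8,.042),(15,.042),(22,.043),(29,.044),(36,.045),(43,.046),(48,.047)):
    p=np.radians(ph)
    r.servo_line(tcp(-s*np.cos(p)-.0012*np.sin(p)-.010,-s*np.sin(p)+.0012*np.cos(p)),speed=.06)
    S=rep(r,ph,f0)
    if np.linalg.norm(S["contact_force"]-f0)>12: print("stop");break
shots(r,"n2")
E
```

```text
8 5.62 [ 0.5038 -0.002   0.3124] F [-0.61  0.47 -0.21] 0.0008
15 5.88 [ 0.5046 -0.0017  0.3071] F [-0.41  0.44 -1.17] 0.0002
22 6.12 [ 0.5052 -0.0015  0.3018] F [-0.62  0.09  0.51] 0.0007
29 6.38 [ 0.5063 -0.0011  0.2962] F [-0.03  0.77  0.18] 0.0003
36 6.62 [ 5.082e-01 -5.000e-04  2.909e-01] F [-0.78  0.1  -0.12] 0.0006
43 6.88 [5.107e-01 5.000e-04 2.860e-01] F [0.47 0.15 0.1 ] 0.0001
48 7.12 [0.5127 0.0012 0.2825] F [-0.27 -0.61  0.08] 0.0007
```

View pics/n2.png

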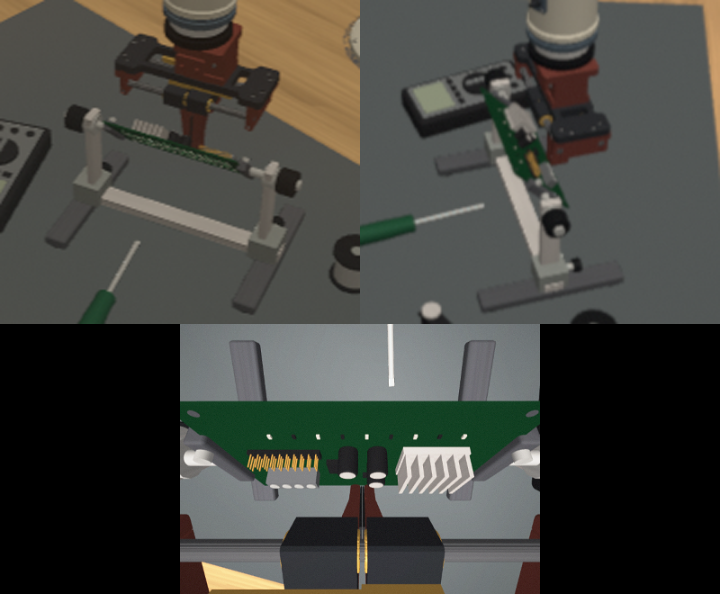

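The near edge is now down by about 45–50° and the holder hasn't moved. I retreat, cross above the board, and pull the raised edge over from the far side.

```bash
python3 - <<'E'
from station import r
from h import *
r.servo_line(tcp(-.065,-.02),speed=.15)
r.servo_line(tcp(-.065,.09),speed=.25)
r.servo_line(tcp(.085,.09),speed=.25)
r.servo_line(tcp(.075,.025),speed=.2); r.wait(.2)
f0=rep(r,"far")["contact_force"]
for x in (.055,.045,.035,.025,.015):
    r.servo_line(tcp(x,.025),speed=.06)
    S=rep(r,x,f0)
    if np.linalg.norm(S["contact_force"]-f0)>12: print("stop");break
shots(r,"n3")
E
```

```text
far 9.62 [0.6232 0.0409 0.3445] F [ 0.31 -0.22  0.76] 0.001
0.055 10.1 [0.6041 0.0341 0.3423] F [-0.76 -0.17 -0.44] 0.0005
0.045 10.42 [0.5947 0.0307 0.3422] F [0.57 0.32 0.04] 0.0006
0.035 10.73 [0.5855 0.0274 0.3424] F [1.23 1.8  1.36] -0.0
0.025 11.05 [0.5757 0.0238 0.3415] F [-0.42  0.13 -1.92] 0.0007
0.015 11.37 [0.5662 0.0204 0.3417] F [ 0.19  0.01 -1.25] 0.0007
```

View pics/n3.png

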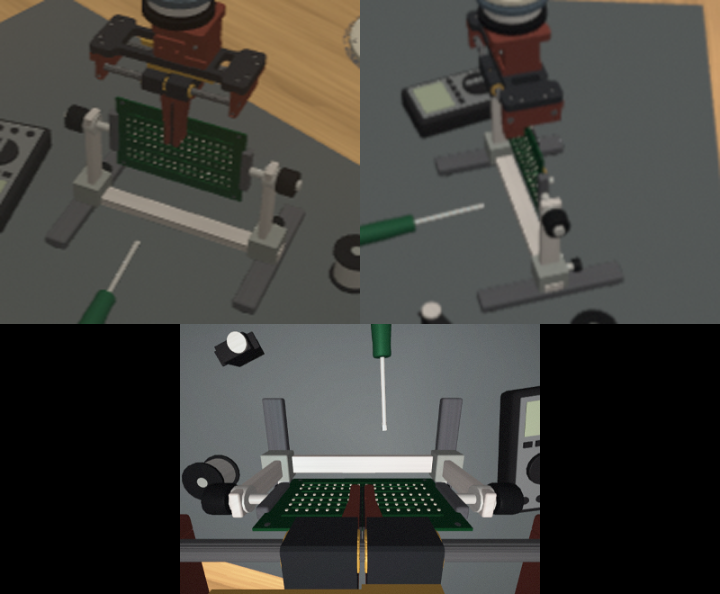

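The board is near vertical, with its solder joints facing the camera and the finger on the solder side. Next I push the edge on over and down to level.

```bash
python3 - <<'E'
from station import r
from h import *
f0=r.sense()["contact_force"]
for x,z in ((.000,.027),(-.012,.028),(-.020,.025),(-.027,.0205),(-.033,.0155),(-.037,.0095),(-.040,.004),(-.040,.0007)):
    r.servo_line(tcp(x,z),speed=.06)
    S=rep(r,(x,z),f0)
    if np.linalg.norm(S["contact_force"]-f0)>12: print("stop");break
r.wait(.3); rep(r,"settled",f0)
r.servo_line(tcp(-.045,.06),speed=.15)
r.servo_line(tcp(-.12,.14),speed=.25); r.wait(.3)
rep(r,"clear")
shots(r,"n4")
for n in ("scene","side"): cv2.imwrite(f"pics/{n}4.png",r.snapshot(n)["frame"][:,:,::-1])
a=cv2.imread("pics/scene4.png")[165:305,240:440];a=cv2.resize(a,(571,400),interpolation=cv2.INTER_CUBIC); 
a=cv2.imread("pics/scene4.png")[165:305,240:440]; cv2.imwrite("pics/sc4.png",cv2.resize(a,None,fx=4,fy=4,interpolation=cv2.INTER_CUBIC))
a=cv2.imread("pics/side4.png")[180:340,270:410]; cv2.imwrite("pics/si4.png",cv2.resize(a,None,fx=3.75,fy=3.75,interpolation=cv2.INTER_CUBIC))
E
```

```text
(0.0, 0.027) 11.92 [0.5523 0.0154 0.3443] F [-0.43  0.16  1.12] 0.0006
(-0.012, 0.028) 12.27 [0.5409 0.0113 0.3453] F [ 1.03 -0.07  1.36] 0.0006
(-0.02, 0.025) 12.56 [0.5334 0.0086 0.3418] F [-0.1  -0.24  0.93] 0.0004
(-0.027, 0.0205) 12.85 [0.5268 0.0062 0.3372] F [ 0.03 -0.22 -0.59] 0.0002
(-0.033, 0.0155) 13.13 [0.5212 0.0042 0.3322] F [0.53 0.57 0.33] 0.0003
(-0.037, 0.0095) 13.4 [0.5174 0.0029 0.326 ] F [-0.33  0.12 -0.05] 0.0005
(-0.04, 0.004) 13.66 [0.5146 0.0019 0.3204] F [-0.91 -0.45  0.02] 0.0002
(-0.04, 0.0007) 13.91 [0.5148 0.0019 0.3174] F [-0.71 -0.44 -0.19] 0.0007
settled 14.21 [0.5149 0.002  0.3176] F [-0.37 -0.39 -0.87] 0.0009
clear 15.65 [ 0.4402 -0.025   0.4555] F [0.29 0.48 0.49] 0.0006
```

View pics/sc4.png

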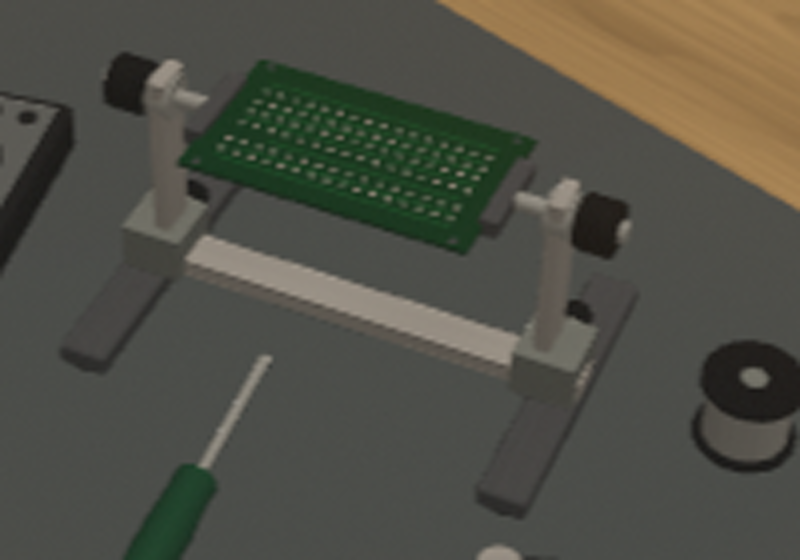

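View pics/si4.png

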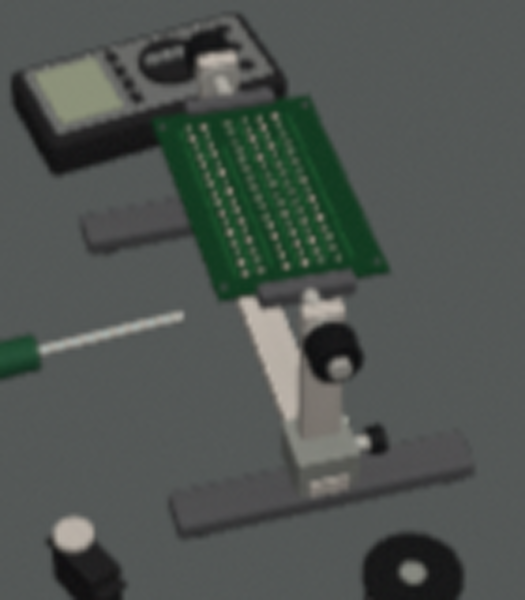

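The board is solder side up, and the holder and the other things appear at the same pixels as before. I measure the tilt by triangulating the corners: scene crop (182,162), (262,60), (535,143), (465,250); side crop (155,118), (308,97), (388,268), (222,298).

```bash
python3 - <<'E'
from station import r
from h import *
np.set_printoptions(precision=4,suppress=True)
sc=r.snapshot("scene"); si=r.snapshot("side")
f=lambda p:np.array(p)/4+[240,165]; g=lambda p:np.array(p)/3.75+[270,180]
pts=dict(A=((182,162),(155,118)),D=((465,250),(222,298)),C=((535,143),(388,268)),B=((262,60),(308,97)))
o={}
for k,(a,b) in pts.items():
    o[k],e=tri(sc,f(a),si,g(b)); print(k,o[k],np.round(e,2))
v=(o["A"]+o["D"]-o["B"]-o["C"])/2
print("center",sum(o.values())/4,np.linalg.norm(v),"tilt",np.degrees(np.arcsin(v[2]/np.linalg.norm(v))))
for n,old in (("scene",sc),("side",si)):
    d=cv2.absdiff(cv2.imread(f"pics/{n}0.png"),np.ascontiguousarray(old["frame"][:,:,::-1])).max(2)
    m=cv2.morphologyEx((d>30).astype('uint8'),cv2.MORPH_OPEN,np.ones((2,2)))
    print(n,[list(q) for q in cv2.connectedComponentsWithStats(m)[2][1:] if q[4]>8])
E
```

```text
A [ 0.6247 -0.0417  0.1358] [1.24 1.22]
D [0.5712 0.1056 0.1346] [0.86 0.89]
C [0.4804 0.0735 0.1315] [1.31 1.41]
B [ 0.5331 -0.0755  0.1311] [0.65 0.66]
center [0.5523 0.0155 0.1332] 0.0970093706658199 tilt 2.281677475205404
scene [[np.int32(253), np.int32(0), np.int32(9), np.int32(22), np.int32(155)], [np.int32(282), np.int32(0), np.int32(14), np.int32(29), np.int32(220)], [np.int32(340), np.int32(0), np.int32(45), np.int32(24), np.int32(896)], [np.int32(441), np.int32(0), np.int32(46), np.int32(83), np.int32(2718)], [np.int32(523), np.int32(0), np.int32(65), np.int32(100), np.int32(2926)], [np.int32(311), np.int32(29), np.int32(98), np.int32(92), np.int32(3959)], [np.int32(438), np.int32(70), np.int32(5), np.int32(9), np.int32(31)], [np.int32(488), np.int32(83), np.int32(71), np.int32(73), np.int32(2705)], [np.int32(476), np.int32(87), np.int32(9), np.int32(8), np.int32(52)], [np.int32(420), np.int32(98), np.int32(67), np.int32(60), np.int32(2333)], [np.int32(469), np.int32(133), np.int32(11), np.int32(4), np.int32(40)], [np.int32(302), np.int32(181), np.int32(72), np.int32(28), n
[... 1873 characters left out ...]
, np.int32(8), np.int32(16), np.int32(35)], [np.int32(343), np.int32(233), np.int32(19), np.int32(18), np.int32(132)], [np.int32(634), np.int32(237), np.int32(6), np.int32(10), np.int32(35)], [np.int32(334), np.int32(239), np.int32(3), np.int32(4), np.int32(10)], [np.int32(323), np.int32(243), np.int32(23), np.int32(21), np.int32(100)], [np.int32(348), np.int32(242), np.int32(6), np.int32(10), np.int32(22)], [np.int32(334), np.int32(249), np.int32(3), np.int32(6), np.int32(14)], [np.int32(339), np.int32(252), np.int32(10), np.int32(5), np.int32(29)], [np.int32(358), np.int32(253), np.int32(7), np.int32(2), np.int32(14)], [np.int32(366), np.int32(255), np.int32(7), np.int32(3), np.int32(21)]]
```

Measured tilt is about 2.3° against the 9° limit. The image differences on the bench are only at the board and the arm, so I hand in.

```bash
python3 - <<'E'
from station import r
r.hand_in(); print(r.sense()["clock"])
E
```

```text
the job is handed in; nothing more can be done
the job is handed in; nothing more can be done
```

I turned the board over and handed the job in; it now lies solder side up. With the closed fingertips I pressed the robot-side long edge down to about 45°. I then crossed above the board, pulled the raised edge over from the far side, and pressed it down flat.

- **Level:** triangulating the corners in the last pictures gave about 2.3° from level (limit 9°). The fit residuals were about 1 pixel, so the tilt is good to a degree or so.
- **Holder and other things:** comparing before and after pictures showed changes on the bench only at the board and the arm. The holder, multimeter, screwdriver, reel and servo hadn't visibly moved.
- **Force and time:** logged contact forces stayed at about 3 N or less, including about 1 N of sensor noise. The last reading before hand-in was at about 16 s (limit 40 s), with the arm drawn back well clear.

No check failed or disagreed. The hand-in gave no verdict, and a state read after it was refused, so I have no check on the board from after hand-in.

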